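# Prime the bench grease pump

## Task

One of the two bench grease pumps still has its indicator pin down: find out which. Pump that one with the fingertips, pressing its black plunger knob right down and letting it spring right back up, again and again, until its indicator pin stands fully out like the one on the other pump, then leave the plunger up. Only push on the knob: do not touch the pins, do not press the other pump's plunger, and do not lift or shift the jar, wrench, bottle or grease cartridge.

Things in the scene. Friction and masses are not known exactly. Their poses are not given: they have to be found in the camera images.
- pump_a: pump A, fixed to the bench: grey casting 130 x 70 mm in plan, on a dark 150 x 94 x 10 mm foot plate, deck at 90 mm height. Origin at the centre of its underside on the bench, z up, x along its length. The plunger axis stands 35 mm from the origin towards its -x, the indicator pin's axis 40 mm towards its +x (75 mm apart). Pumps A and B are alike; either may stand on the left, each at its own yaw
- plunger_a_top (a point): centre of the flat top of pump A's black mushroom plunger knob (44 mm across, 14 mm thick, flat over the middle 36 mm), 145 mm above the bench when up; it moves straight down with the knob
- plunger_a (a joint): how far pump A's plunger is pressed, m: 0 up, 0.024 right down at a hard stop. Its spring pushes back with about 6 N at the top and 13 N at the bottom, a few N more when pressed at 0.1 m/s, and returns it by itself in about half a second when let go
- pin_a_tip (a point): centre of the free upper end of pump A's indicator pin, an upright brass pin of 16 mm diameter: 98 mm above the bench when down, 134 mm when fully out
- pin_a (a joint): how far pump A's indicator pin stands out, m: 0 down, 0.036 fully out. A ratchet raises it about 6 mm with each full stroke of the plunger (down at least 21 mm, then back up to within 2 mm); shorter strokes may do nothing. It rises during the press and stays where it is when the plunger returns; strokes after it is fully out do nothing more
- pump_b: pump B, the same as pump A in every size
- plunger_b_top (a point): the same point on pump B's plunger knob
- plunger_b (a joint): how far pump B's plunger is pressed, m, as for pump A
- pin_b_tip (a point): the same point on pump B's indicator pin
- pin_b (a joint): how far pump B's indicator pin stands out, m, as for pump A
- jar: loose small glass jar with a steel cap, 52 mm across, 75 mm tall, upright between the pumps; origin at the centre of its underside
- wrench: loose steel wrench 190 mm long lying beyond the pumps; x along it
- oil_bottle: loose grey bottle with a black cap, 64 mm across, 170 mm tall, standing at the left; origin at the centre of its underside
- cartridge: loose cardboard grease cartridge, 54 mm across, 225 mm tall, standing at the right; origin at the centre of its underside
There are look-alikes about, which are no part of the job. Several things look just like the jar: the one meant starts farthest from the robot's base.

How it is judged (in metres and radians):
On the way, in this order (a step that is already met when the one before it is completed fails the run):
1. the plunger of the pump with the low pin (A) is pressed down at least 18 mm (value of joint plunger_a above 0.018 m and value of joint pin_a below 0.03 m), for 0.02 s.
2. it is let back up to within 4 mm, the pin not yet out (value of joint plunger_a below 0.004 m and value of joint pin_a below 0.03 m), for 0.02 s.
3. it is pressed down again (value of joint plunger_a above 0.018 m), for 0.02 s.
4. the indicator pin is fully out (32 mm or more) (value of joint pin_a above 0.032 m), for 0.1 s.
At the end, for the whole second after the job is handed in: Both indicator pins stand out at least 32 mm, both plungers are back up (within 3 mm), and the jar, wrench, bottle and cartridge are within 20 mm of where they started, the three standing ones still upright (within 0.2 rad) (value of joint each of pin_a, pin_b above 0.032 m and value of joint each of plunger_a, plunger_b below 0.003 m and distance of each of jar, wrench, oil_bottle, cartridge from where it was at the start of the episode below 0.02 m and angle between each of jar, oil_bottle, cartridge's own z axis and vertical below 0.2 rad); the robot touches nothing.
It fails at once if the plunger of the pump whose pin is already out (B) is pressed more than 4 mm (value of joint plunger_b above 0.004 m).
It fails at once if a pin is touched (over 1 N) (contact force between anything else and pin_a_c0 above 1 N or contact force between anything else and pin_b_c0 above 1 N).
It fails at once if the jar, wrench, bottle or cartridge is shifted or lifted more than 20 mm (distance of any of jar, wrench, oil_bottle, cartridge from where it was at the start of the episode above 0.02 m).
It also fails if it takes over 48 s, if anything falls off the work surface, if the arm or the gripper's body presses on something with over 40 N, if the wrist force passes 120 N, or if a joint passes its speed limit or range.

## Robot

A 6-joint arm with a two-finger parallel gripper is mounted at the origin on the work surface. World frame = base frame: x ahead of the robot, y to its left, z up, the work surface at z = 0. Lengths are in m, angles in degrees, forces in N, time in s.
With the tool pointing down it reaches from about 0.35 to 0.875 m from the base axis. Payload 4.2 kg.
Tool frame: the origin (TCP) lies midway between the tips of the shut fingers; the grasp point (between the pads) lies 19 mm behind it; z points along the fingers, y is the line along which they close (so a half turn about z gives the same grasp; the last joint's range is limited). The gripper opens to 87 mm and grips with 3 to 60 N. Pads are 19 mm wide; open, the fingers measure 117 mm over their backs; the gripper's body (75 mm by 190 mm) begins 51 mm behind the grasp point.
Start: joints at [-49.469, 22.042, 0.453, 0, -68.411, -14.817], TCP at [0.271, -0.563, 0.223] pointing down, gripper open.
Joint ranges: [-179.83, 179.83], [-69.29, 118.12], [-61.27, 80.66], [-181.25, 117.63], [-171.15, -9.14], [-177.46, 177.46]. Speed limits (degrees/s): [159.86, 159.86, 180, 180, 180, 180].

## Interface

Orientations are given as a 3x3 rotation matrix whose columns are the frame's x, y, z axes.
In Python, from station import sense, capture, finish_job, silhouettes, landmark_of gives the robot as it stands.
- The arm moves only by the tool step_arm, never from a script. Its arguments are lists of equal length, an entry for each row: "linear": the shift along the tool's x, y, z in mm, a list of three; "delta_rot": the turn, a rotation vector about the tool's x, y, z in rad, a list of three; "grip": the finger opening in mm, from 0 to 87. A call has 1 to 10 rows; each row shifts and turns the commanded pose from where the row before left it, along the tool's axes as they then stand; what a row does not reach is not made up. A row lasts 1/8 s, in which the tool goes at most 62.5 mm and 10.7 degrees, less where a joint would pass 70% of its speed; a pose out of reach is approached as far as the arm can. A call with a gripper value outside its range is refused whole. The fingers move at their own pace and stop on an object; the grip force is fixed at half the most. Time passes only in rows, so rows that do not move let the fingers close. It gives the time, the measured TCP pose, the force, the opening and the grip force at its end, in the units of the state.
- sense(): the state, without advancing time (a new reading comes with each control period).
- capture(name): name is "scene" or "side" or "wrist"; returns a dict with "img" (480x640x3 uint8, red, green, blue), "fx", "fy", "cx", "cy" (pixels), "world_to_cam" (4x4, takes a point from world to camera coordinates); the wrist camera has in their place "mount" (4x4, takes a point from camera to tool coordinates, whose origin is the TCP and whose axes are the flange's). Camera axes: x right, y up, looking along -z (the intrinsics and any distortion apply to the point x, -y, -z); pixel columns grow to the right and rows downward; lengths in m; the calibration is good to about 2 mm. The wrist camera is an equidistant fisheye: a pixel r from the principal point sees the ray r / f radians off the axis. A picture is of the moment at which its call begins: read the wrist's pose just before it. There is no depth.
- finish_job(): hands the job in; it is judged then, once.
Trained networks look in the newest picture that a camera, given by its name, has taken for a name from the list of things; names that differ only in an ending like _2 or _b are one class to them, and where a whole thing is asked for, a point or a joint stands for the part that bears it (a point fixed in the world has none). Each returns a list of dicts, best first, with "score" (0 to 1); they miss things now and then, are a little off and sometimes report something else, mostly with a low value. They report only what shows in the picture. A call takes as long as a camera call. They do not tell look-alikes from the thing itself.
- silhouettes(camera, label): "mask" (480x640 bool, what is visible of it) and "point" ([column, row] in pixels, amid what is visible of it).
- landmark_of(camera, label): "point" ([column, row] in pixels: a listed point, or the origin of a listed thing).
The state is a dict: "time_s": time; "joints": joint angles; "joint_velocities": joint speeds; "effort": joint torques, N m; "tcp_pos": TCP position; "ee_rot": TCP orientation; "wrist_force": force on the tool from outside, world axes, zero at the start; "moment": the same for the moment, N m; "gripper_width": opening from 0.0 (shut) to 1.0 (fully open); "gripper_force": force on a finger pad.
Only numpy, scipy, OpenCV 4.12 (cv2) and the standard library are available. Lean on these libraries where they do the work, as an engineer would, in place of code of your own. Each camera call takes 0.05 s, during which the arm holds its last target. There are 200 camera calls.

## Working session

There is one attempt and no reset: what is moved stays moved. The work goes in short steps, Python scripts to look and compute and a tool call to move; the robot and the scene stay as the last step left them, time stands still between calls to the robot, and variables do not carry over. Pictures are saved under pics/ and viewed, at most 10 in all, crops included, and the job is handed in when it is done.

Besides the shell and the picture viewer there is one more tool, called after "Emit:" as name(argument=value, ...) on one line, values as JSON. step_arm: Moves the arm, as the interface text tells. Its arguments: {"type":"object","properties":{"linear":{"type":"array"},"delta_rot":{"type":"array"},"grip":{"type":"array"}},"required":["linear","delta_rot","grip"]}

```bash
mkdir -p pics; cat > h.py <<'E'
import numpy as np, cv2
from station import *
def proj(c,P):
    p=c["world_to_cam"]@np.r_[P,1]; return np.array([c["cx"]+c["fx"]*p[0]/-p[2], c["cy"]+c["fy"]*-p[1]/-p[2]])
def at_z(c,px,z):
    M=np.linalg.inv(c["world_to_cam"]); d=np.array([(px[0]-c["cx"])/c["fx"],-(px[1]-c["cy"])/c["fy"],-1])
    o=M[:3,3]; w=M[:3,:3]@d; return o+w*(z-o[2])/w[2]
E
python3 - <<'E'
from h import *
s=sense();print(s["time_s"],s["tcp_pos"],s["ee_rot"])
for n in("scene","side"):
    c=capture(n);print(n,[k for k in c]);cv2.imwrite(f"pics/{n}0.png",c["img"][:,:,::-1])
    for l,z in(("plunger_a_top",.145),("plunger_b_top",.145),("pin_a_tip",.134),("pin_b_tip",.134),("pump_a",0),("jar",0),("oil_bottle",0),("cartridge",0)):
        for r in landmark_of(n,l): print(n,l,round(r["score"],2),np.round(r["point"]),np.round(at_z(c,r["point"],z),3), np.round(at_z(c,r["point"],.098),3) if 'pin' in l else '')
E
```

```text
0.0 [ 0.27092734 -0.56254001  0.22145495] [[-9.01078496e-01 -4.33654862e-01 -1.00204479e-03]
 [-4.33656017e-01  9.01076369e-01  1.95876116e-03]
 [ 5.34925760e-05  2.19954031e-03 -9.99997580e-01]]
scene ['img', 'fx', 'fy', 'cx', 'cy', 'world_to_cam']
scene plunger_a_top 0.47 [286. 169.] [ 0.473 -0.176  0.145] 
scene plunger_b_top 0.64 [388. 230.] [0.491 0.173 0.145] 
scene pin_a_tip 0.57 [388. 232.] [0.489 0.172 0.134] [0.464 0.161 0.098]
scene pin_a_tip 0.53 [267. 188.] [ 0.557 -0.184  0.134] [ 0.534 -0.204  0.098]
scene pump_a 0.65 [278. 206.] [ 0.509 -0.19   0.   ] 
scene pump_a 0.58 [376. 269.] [0.528 0.173 0.   ] 
scene jar 0.63 [336. 230.] [0.483 0.005 0.   ] 
scene jar 0.54 [379. 223.] [0.385 0.094 0.   ] 
scene oil_bottle 0.66 [447. 332.] [0.589 0.43  0.   ] 
scene cartridge 0.58 [192. 189.] [ 0.607 -0.45   0.   ] 
side ['img', 'fx', 'fy', 'cx', 'cy', 'world_to_cam']
side plunger_a_top 0.6 [398. 232.] [ 0.467 -0.175  0.145] 
side plunger_b_top 0.8 [296. 293.] [0.497 0.168 0.145] 
side pin_a_tip 0.38 [376. 229.] [ 0.524 -0.158  0.134] [ 0.551 -0.201  0.098]
side pin_b_tip 0.55 [269. 283.] [0.571 0.18  0.134] [0.601 0.154 0.098]
side pump_a 0.81 [285. 335.] [0.521 0.181 0.   ] 
side pump_a 0.63 [378. 267.] [ 0.513 -0.176  0.   ] 
side jar 0.92 [343. 307.] [0.482 0.012 0.   ] 
side jar 0.86 [349. 344.] [0.393 0.097 0.   ] 
side oil_bottle 0.73 [180. 381.] [ 0.59   0.429 -0.   ] 
side cartridge 0.6 [404. 209.] [ 0.629 -0.475  0.   ]
```

View pics/scene0.png

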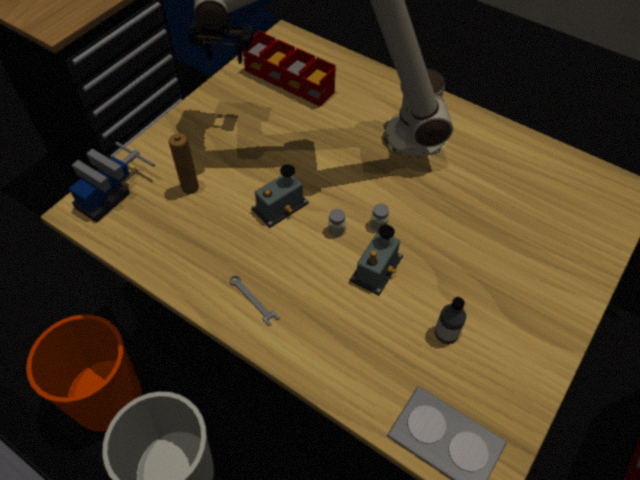

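View pics/side0.png

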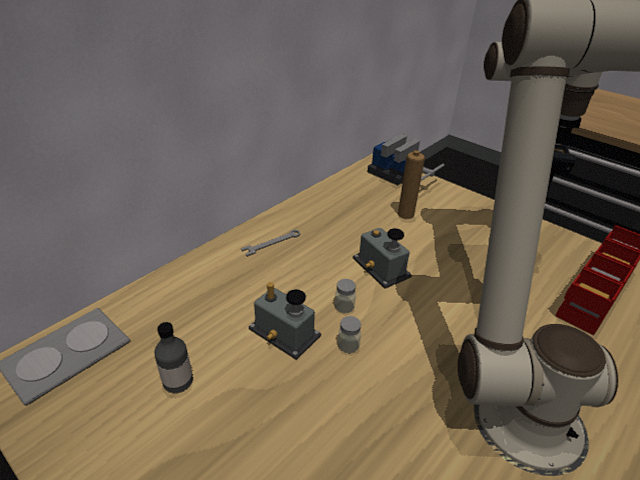

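Candidates: the right pump (scene knob 286,169, pin 267,188; side knob 398,232, pin 376,229) has a low pin. The left pump (scene knob 388,230, pin 373,256; side knob 296,293, pin 269,288) has a tall pin. I choose the right one and check it in a crop.

```bash
python3 - <<'E'
from h import *
a=cv2.imread("pics/side0.png");b=cv2.imread("pics/scene0.png")
f=lambda i,x,y:cv2.resize(i[y:y+90,x:x+120],(400,300),interpolation=cv2.INTER_CUBIC)
cv2.imwrite("pics/crop.png",np.vstack([np.hstack([f(a,330,210),f(a,235,265)]),np.hstack([f(b,230,140),f(b,330,205)])]))
# triangulate knob: least squares over two views
S=[]
for n in("scene","side"):
    c=capture(n);M=np.linalg.inv(c["world_to_cam"])
    for y in (1,):
        ms=[r for r in silhouettes(n,"plunger_a_top")]
        for r in ms:
            m=r["mask"];ys,xs=np.where(m);print(n,r["score"],r["point"],m.sum(),xs.min(),xs.max(),ys.min(),ys.max())
    print(n,[np.round(proj(c,P),1) for P in ([.470,-.176,.145],[.470,-.176,.131],[.542,-.203,.098])])
E
```

```text
scene [array([287.2, 168.3]), array([287.4, 171.6]), array([265.4, 190.5])]
side 0.55 [394.6, 235.3] 191 387 403 228 245
side [array([397.1, 231.4]), array([396.4, 235.7]), array([378.8, 230.3])]
```

View pics/crop.png

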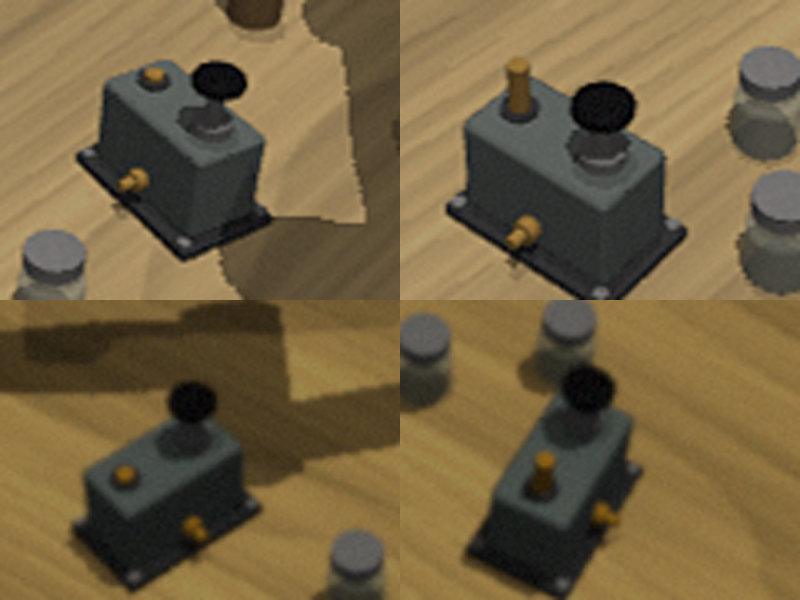

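The crop confirms it: the right pump's pin is flush (side ~376,229), and the left pump's pin is tall. The knob is at about (0.470, -0.176), and both views agree to about 1 px. I'll move above it with the fingers shut.

Emit:
step_arm(linear=[[-38.5,29.1,4],[-38.5,29.1,4],[-38.5,29.1,4],[-38.5,29.1,4],[-38.5,29.1,4],[-38.5,29.1,4],[-38.5,29.1,4],[-38.5,29.1,4],[-38.5,29.1,4],[0,0,0]], delta_rot=[[0,0,0],[0,0,0],[0,0,0],[0,0,0],[0,0,0],[0,0,0],[0,0,0],[0,0,0],[0,0,0],[0,0,0]], grip=[0,0,0,0,0,0,0,0,0,0])

```text
time_s: 2.35
tcp_pos: [0.4709, -0.1745, 0.1865]
ee_rot: [[-0.899, -0.438, 0.0], [-0.438, 0.899, 0.0], [-0.0, -0.0, -1.0]]
wrist_force: [-0.4, -1.2, -0.3]
gripper_width: 0.024
gripper_force: 0.0
```

```bash
python3 - <<'E'
from h import *
s=sense();print(s["time_s"],s["tcp_pos"],s["gripper_width"],s["ee_rot"])
w=capture("wrist");I=w["img"]
c=capture("side");T=proj(c,s["tcp_pos"]);x,y=int(T[0])-60,int(T[1])-45
b=capture("scene");U=proj(b,s["tcp_pos"]);u,v=int(U[0])-60,int(U[1])-45
f=lambda i,x,y:cv2.resize(i[y:y+90,x:x+120],(400,300),interpolation=cv2.INTER_CUBIC)
print(T,U)
cv2.imwrite("pics/c2.png",np.vstack([np.hstack([f(c["img"],x,y),f(b["img"],u,v)]),np.hstack([cv2.resize(I,(400,300)),0*cv2.resize(I,(400,300))])])[:,:,::-1])
E
```

```text
2.35 [ 0.47092528 -0.17449256  0.1864945 ] 0.023613222278974867 [[-8.98993784e-01 -4.37961335e-01  2.11897713e-04]
 [-4.37961327e-01  8.98993809e-01  8.61203952e-05]
 [-2.28212135e-04 -1.53813035e-05 -9.99999974e-01]]
[398.65786979 218.12161996] [286.86553739 158.7979554 ]
```

View pics/c2.png

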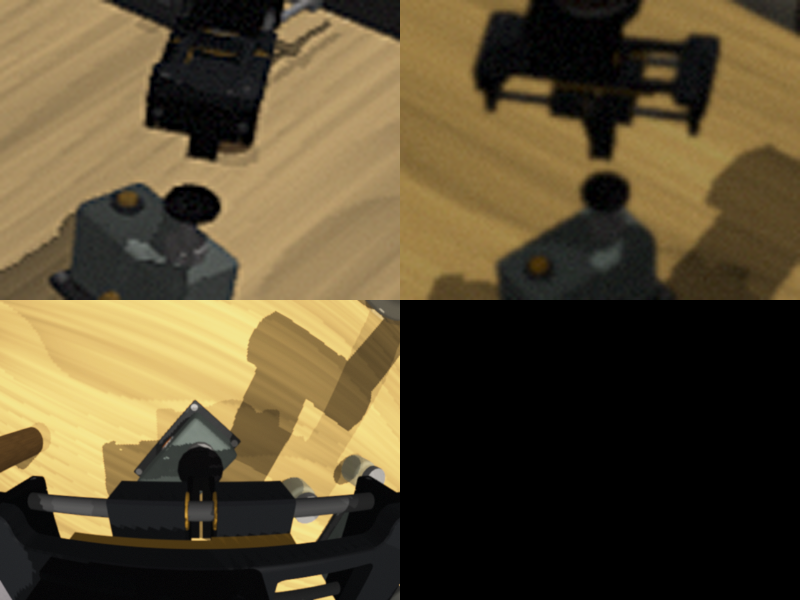

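The tips are centred on the knob in the scene and wrist views, and within about 2 mm in the side view. I'll make a first stroke down to z≈0.1225.

Emit:
step_arm(linear=[[0,0,20],[0,0,16],[0,0,10],[0,0,10],[0,0,8],[0,0,0]], delta_rot=[[0,0,0],[0,0,0],[0,0,0],[0,0,0],[0,0,0],[0,0,0]], grip=[0,0,0,0,0,0])

```text
time_s: 3.25
tcp_pos: [0.4687, -0.1779, 0.1242]
ee_rot: [[-0.901, -0.433, -0.001], [-0.433, 0.901, -0.001], [0.002, -0.0, -1.0]]
wrist_force: [-4.5, 2.4, 11.4]
gripper_width: 0.001
gripper_force: 5.9
```

```bash
python3 - <<'E'
from h import *
s=sense();print(s["time_s"],s["tcp_pos"],s["wrist_force"])
c=capture("side");b=capture("scene")
f=lambda i,x,y:cv2.resize(i[y:y+90,x:x+120],(400,300),interpolation=cv2.INTER_CUBIC)
cv2.imwrite("pics/c3.png",np.hstack([f(c["img"],335,190),f(b["img"],230,140)])[:,:,::-1])
E
```

```text
3.25 [ 0.46872166 -0.17792001  0.12422885] [-4.52487366  2.36661756 11.36922923]
```

View pics/c3.png

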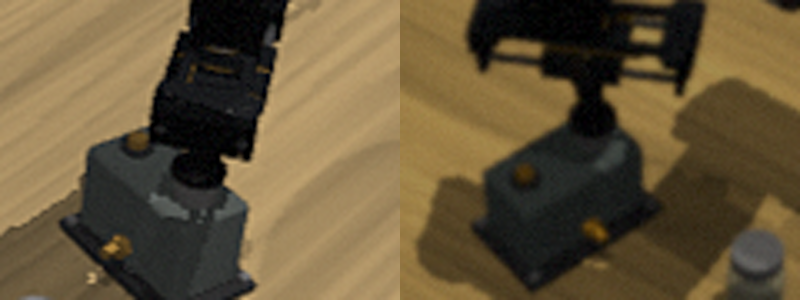

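The knob (side crop 200,170) is about 21 mm down under the tips, and the force is 11 N. I'll go a little deeper, then do the return.

Emit:
step_arm(linear=[[0,0,4],[0,0,0],[0,0,-16],[0,0,-16],[0,0,0],[0,0,0],[0,0,0]], delta_rot=[[0,0,0],[0,0,0],[0,0,0],[0,0,0],[0,0,0],[0,0,0],[0,0,0]], grip=[0,0,0,0,0,0,0])

```text
time_s: 4.22
tcp_pos: [0.4692, -0.1769, 0.1498]
ee_rot: [[-0.901, -0.433, -0.002], [-0.433, 0.901, 0.0], [0.001, 0.001, -1.0]]
wrist_force: [-0.3, -0.2, 0.1]
gripper_width: 0.006
gripper_force: 0.0
```

Emit:
step_arm(linear=[[0,0,11],[0,0,11],[0,0,10],[0,0,0],[0,0,0]], delta_rot=[[0,0,0],[0,0,0],[0,0,0],[0,0,0],[0,0,0]], grip=[0,0,0,0,0])

```text
time_s: 4.85
tcp_pos: [0.4706, -0.1772, 0.1213]
ee_rot: [[-0.9, -0.436, 0.002], [-0.436, 0.9, -0.002], [-0.001, -0.002, -1.0]]
wrist_force: [-5.1, 2.6, 19.1]
gripper_width: 0.01
gripper_force: 9.7
```

It reaches the hard stop at a gentle 19 N and clears the knob when up. I'll repeat full cycles.

Emit:
step_arm(linear=[[0,0,-16],[0,0,-16],[0,0,0],[0,0,0],[0,0,0],[0,0,11],[0,0,11],[0,0,10],[0,0,0],[0,0,0]], delta_rot=[[0,0,0],[0,0,0],[0,0,0],[0,0,0],[0,0,0],[0,0,0],[0,0,0],[0,0,0],[0,0,0],[0,0,0]], grip=[0,0,0,0,0,0,0,0,0,0])

```text
time_s: 6.1
tcp_pos: [0.4706, -0.177, 0.1213]
ee_rot: [[-0.9, -0.435, 0.002], [-0.435, 0.9, -0.002], [-0.001, -0.002, -1.0]]
wrist_force: [-5.4, 3.4, 18.6]
gripper_width: 0.004
gripper_force: 9.7
```

Emit:
step_arm(linear=[[0,0,-16],[0,0,-16],[0,0,0],[0,0,0],[0,0,0],[0,0,11],[0,0,11],[0,0,10],[0,0,0],[0,0,0]], delta_rot=[[0,0,0],[0,0,0],[0,0,0],[0,0,0],[0,0,0],[0,0,0],[0,0,0],[0,0,0],[0,0,0],[0,0,0]], grip=[0,0,0,0,0,0,0,0,0,0])

```text
time_s: 7.35
tcp_pos: [0.4706, -0.1771, 0.1213]
ee_rot: [[-0.9, -0.435, 0.002], [-0.435, 0.9, -0.002], [-0.001, -0.002, -1.0]]
wrist_force: [-5.0, 3.7, 20.4]
gripper_width: 0.005
gripper_force: 9.7
```

```bash
python3 - <<'E'
from h import *
s=sense();print(s["time_s"],s["tcp_pos"],s["wrist_force"])
c=capture("side");b=capture("scene")
f=lambda i,x,y:cv2.resize(i[y:y+90,x:x+120],(400,300),interpolation=cv2.INTER_CUBIC)
cv2.imwrite("pics/c4.png",np.hstack([f(c["img"],335,190),f(b["img"],230,140)])[:,:,::-1])
E
```

```text
7.35 [ 0.47055452 -0.17706708  0.12131611] [-4.96976246  3.70187968 20.39377717]
```

View pics/c4.png

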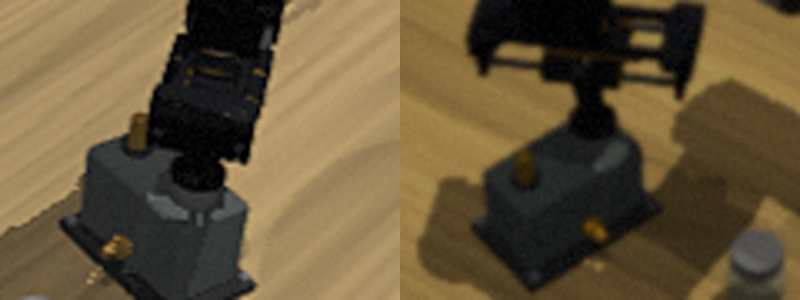

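The pin has risen visibly (side crop top 140,115, about 24 mm out). I'll make four more strokes, as extras do no harm, and then lift.

Emit:
step_arm(linear=[[0,0,-16],[0,0,-16],[0,0,0],[0,0,0],[0,0,0],[0,0,11],[0,0,11],[0,0,10],[0,0,0],[0,0,0]], delta_rot=[[0,0,0],[0,0,0],[0,0,0],[0,0,0],[0,0,0],[0,0,0],[0,0,0],[0,0,0],[0,0,0],[0,0,0]], grip=[0,0,0,0,0,0,0,0,0,0])

```text
time_s: 8.7
tcp_pos: [0.4706, -0.1771, 0.1213]
ee_rot: [[-0.9, -0.435, 0.002], [-0.435, 0.9, -0.002], [-0.001, -0.002, -1.0]]
wrist_force: [-4.6, 3.0, 19.8]
gripper_width: 0.002
gripper_force: 9.7
```

Emit:
step_arm(linear=[[0,0,-16],[0,0,-16],[0,0,0],[0,0,0],[0,0,0],[0,0,11],[0,0,11],[0,0,10],[0,0,0],[0,0,0]], delta_rot=[[0,0,0],[0,0,0],[0,0,0],[0,0,0],[0,0,0],[0,0,0],[0,0,0],[0,0,0],[0,0,0],[0,0,0]], grip=[0,0,0,0,0,0,0,0,0,0])

```text
time_s: 9.95
tcp_pos: [0.4706, -0.177, 0.1213]
ee_rot: [[-0.9, -0.435, 0.002], [-0.435, 0.9, -0.002], [-0.001, -0.002, -1.0]]
wrist_force: [-5.0, 4.8, 18.9]
gripper_width: 0.004
gripper_force: 9.8
```

Emit:
step_arm(linear=[[0,0,-16],[0,0,-16],[0,0,0],[0,0,0],[0,0,0],[0,0,11],[0,0,11],[0,0,10],[0,0,0],[0,0,0]], delta_rot=[[0,0,0],[0,0,0],[0,0,0],[0,0,0],[0,0,0],[0,0,0],[0,0,0],[0,0,0],[0,0,0],[0,0,0]], grip=[0,0,0,0,0,0,0,0,0,0])

```text
time_s: 11.2
tcp_pos: [0.4706, -0.1771, 0.1213]
ee_rot: [[-0.9, -0.435, 0.002], [-0.435, 0.9, -0.002], [-0.001, -0.002, -1.0]]
wrist_force: [-4.6, 3.7, 19.4]
gripper_width: 0.005
gripper_force: 9.8
```

Emit:
step_arm(linear=[[0,0,-16],[0,0,-16],[0,0,0],[0,0,0],[0,0,0],[0,0,11],[0,0,11],[0,0,10],[0,0,0],[0,0,0]], delta_rot=[[0,0,0],[0,0,0],[0,0,0],[0,0,0],[0,0,0],[0,0,0],[0,0,0],[0,0,0],[0,0,0],[0,0,0]], grip=[0,0,0,0,0,0,0,0,0,0])

```text
time_s: 12.45
tcp_pos: [0.4706, -0.1771, 0.1213]
ee_rot: [[-0.9, -0.435, 0.002], [-0.435, 0.9, -0.002], [-0.001, -0.002, -1.0]]
wrist_force: [-5.1, 3.1, 19.2]
gripper_width: 0.006
gripper_force: 9.8
```

Emit:
step_arm(linear=[[0,0,-16],[0,0,-16],[0,0,-30],[0,0,-40],[0,0,-40],[0,0,0],[0,0,0]], delta_rot=[[0,0,0],[0,0,0],[0,0,0],[0,0,0],[0,0,0],[0,0,0],[0,0,0]], grip=[0,0,0,0,0,0,0])

```text
time_s: 13.32
tcp_pos: [0.4691, -0.1765, 0.2591]
ee_rot: [[-0.901, -0.434, -0.002], [-0.434, 0.901, 0.001], [0.002, 0.002, -1.0]]
wrist_force: [-0.3, 0.6, -0.8]
gripper_width: 0.004
gripper_force: 0.0
```

```bash
python3 - <<'E'
from h import *
s=sense();print(s["time_s"],s["tcp_pos"],s["wrist_force"])
c=capture("side");b=capture("scene")
f=lambda i,x,y:cv2.resize(i[y:y+90,x:x+120],(400,300),interpolation=cv2.INTER_CUBIC)
cv2.imwrite("pics/c5.png",np.vstack([np.hstack([f(c["img"],335,190),f(c["img"],235,265)]),np.hstack([f(b["img"],230,140),f(b["img"],330,205)])])[:,:,::-1])
for z in(.098,.128,.134): print(proj(c,[.542,-.203,z]),proj(b,[.542,-.203,z]))
print(landmark_of("side","pin_a_tip"),landmark_of("scene","pin_a_tip"))
E
```

```text
13.325 [ 0.46907395 -0.17651211  0.25910985] [-0.28876221  0.56219353 -0.80137789]
[378.83100576 230.28006171] [265.37045321 190.45131752]
[380.02189553 221.28411452] [264.67017618 183.67568196]
[380.26415424 219.45409923] [264.52773167 182.29743873]
[{'point': [377.6, 217.8], 'score': 0.49}] [{'point': [267.2, 184.2], 'score': 0.48}, {'point': [444.1, 329.7], 'score': 0.47}]
```

View pics/c5.png

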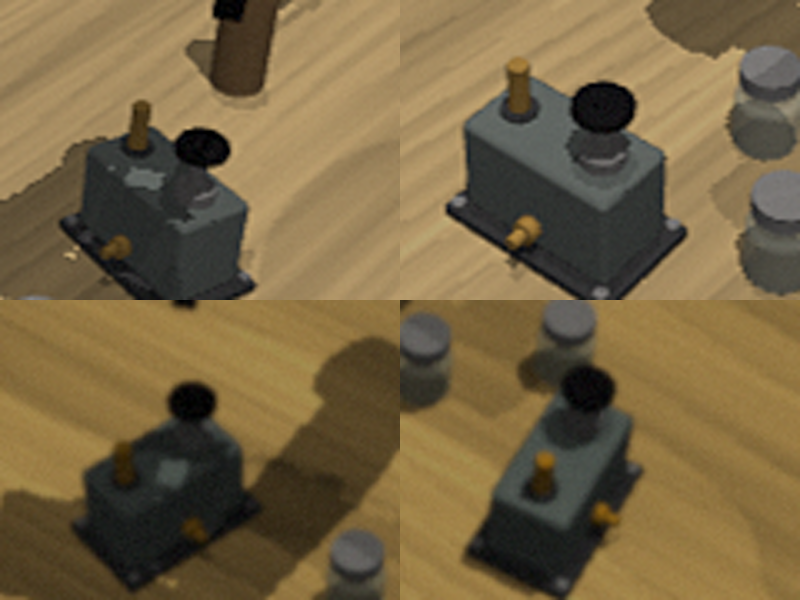

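The right pump's pin now stands as tall as the left one: the side-view tip rose 11.2 px, against 10.8 px expected for 36 mm. The knob is fully up, the arm is clear and nothing has shifted.

```bash
python3 -c "
from station import *
print(finish_job())"
```

```text
the job is handed in; nothing more can be done
None
```

The right-hand pump (A) had the low pin; I gave it eight strokes until its pin looked as far out as the other pump's, left its plunger up and the arm clear, and handed the job in at about 13 s of the 48 s allowed (no verdict was returned).

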